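Load a well plate under the scanner head and lock it

ROBOT

A 6-joint arm with a two-finger parallel gripper is mounted at the origin on a cart in front of the work surface, level with it; the furniture and walls round the work are solid. World frame = base frame: x ahead of the robot, y to its left, z up, the work surface at z = 0. Lengths are in m, angles in rad, forces in N, time in s.
With the tool pointing down it reaches from about 0.375 to 0.9 m from the base axis. Payload 3.1 kg.
Tool frame: the origin (TCP) lies between the finger pads; the fingertips stand 8 mm ahead of it and the grasp point (between the pads) lies 11 mm behind it; z points along the fingers, y is the line along which they close (so a half turn about z gives the same grasp; the last joint's range is limited). The gripper opens to 87 mm and grips with 3 to 60 N. Pads are 19 mm wide; open, the fingers measure 117 mm over their backs; the gripper's body (75 mm by 190 mm) begins 51 mm behind the grasp point.
Start: joints at [-1.385, 0.527, 1.433, -0, 1.181, -0.178], TCP at [0.222, -0.584, 0.231] pointing down, gripper open.
Joint ranges: [-3.08, 3.08], [-0.75, 2.2], [0.22, 2.44], [-1.43, 4.57], [0, 2.65], [-2.85, 2.85]. Speed limits (rad/s): [2.79, 2.79, 3.14, 3.14, 3.14, 3.14].

INTERFACE

Orientations are given as a unit quaternion [x, y, z, w].
In Python, from rig import robot, vision, job gives the robot as it stands.
- The arm moves only by the shell command python3 -m handwheel 'ROWS' [OPENING] [FORCE]. ROWS is JSON, a list of rows, each a list of 4 numbers: the shift along the tool's x, y, z as a fraction of full scale, then the turn about the tool's z as a fraction of full scale. A call has 1 to 20 rows; each row is the pose to reach, as a shift and turn from the pose commanded when the call began, along the tool's axes at that moment, turning the shorter way round; what a row does not reach only later rows make up. Full scale, the value 1, is 300 mm for a shift and 2 pi rad for a turn. A row lasts 1/12 s, in which the tool goes at most 41.7 mm and 7.16 degrees, less where a joint would pass 70% of its speed; a pose out of reach is approached as far as the arm can. A call with a number of a shift or a turn outside -1 to 1 is refused whole. A call with a gripper value outside its range is refused whole. OPENING is the opening in per cent of the stroke, from 0 (shut) to 100 (fully open), set as the call begins (- or left out, the last holds). The fingers move at their own pace and stop on an object; FORCE is the grip in N (left out, the last holds). Time passes only in rows, so rows that repeat a pose let the fingers close. It gives the time, the measured TCP pose, the force, the opening and the grip force at its end, in the units of the state.
- robot.get_obs(): the state, without advancing time (a new reading comes with each control period).
- vision.camera(name): name is "side" or "top" or "wrist"; returns a dict with "frame" (480x640x3 uint8, red, green, blue), "K" (3x3 intrinsics, pixels), "cam_to_world" (4x4, takes a point from camera to world coordinates); the wrist camera has in their place "hand_eye" (4x4, takes a point from camera to tool coordinates, whose origin is the TCP and whose axes are the flange's). Camera axes: x right, y down, z forward; pixel columns grow to the right and rows downward; lengths in m; the calibration is good to about 2 mm. A picture is of the moment at which its call begins: read the wrist's pose just before it. There is no depth.
- job.hand_in(): hands the job in; it is judged then, once.
Trained networks look in the newest picture that a camera, given by its name, has taken for a name from the list of things; names that differ only in an ending like _2 or _b are one class to them, and where a whole thing is asked for, a point or a joint stands for the part that bears it (a point fixed in the world has none). Each returns a list of dicts, best first, with "conf" (0 to 1); they miss things now and then, are a little off and sometimes report something else, mostly with a low value. They report only what shows in the picture. A call takes as long as a camera call. They do not tell look-alikes from the thing itself.
- vision.look_for(camera, label): "point" ([row, column] in pixels, amid what is visible of it).
- vision.outline_of(camera, label): "mask" (480x640 bool, what is visible of it) and "point" ([row, column] in pixels, amid what is visible of it).
The state is a dict: "time": time; "q": joint angles; "joint_velocities": joint speeds; "joint_torque": joint torques, N m; "position": TCP position; "tool_rot": TCP orientation; "ft_force": force on the tool from outside, world axes, zero at the start; "moment": the same for the moment, N m; "grip_width": finger opening in m; "grip_force": force on a finger pad.
Only numpy, scipy, OpenCV 4.12 (cv2) and the standard library are available. Lean on these libraries where they do the work, as an engineer would, in place of code of your own. Each camera call takes 0.05 s, during which the arm holds its last target. There are 200 camera calls.

TASK

Load the well plate into the plate scanner: push it across the deck and in under the scan head until it is fully home against the back stop, keeping it flat on the deck all the way - do not lift, tip or carry it. Then swing the retainer lever fully shut behind the plate to lock it in, and leave the other things where they are.

Things in the scene. Friction and masses are not known exactly. Their poses are not given: they have to be found in the camera images.
- scanner: Plate scanner, fixed. Origin on the desk (z = 0); x axis points from the loading side into the bay, y left, z up. Dark flat deck from x = -165 to +120 mm, y = -110 to +110 mm, its top 10 mm above the desk. The bay runs in +x from x = 2 mm: a channel 132 mm wide centred on y = 0, between side cheeks 34 mm thick.
- bay_mouth (a point): Point on the deck at scanner x = 4 mm, y = 0, in the middle of the bay's mouth. From each side of the mouth a low metal guide, 10 mm high above the deck, flares out like a funnel from y = +-66 mm at x = 4 mm to y = +-87 mm at x = -47 mm; bring the plate within about 8 mm of the centre line and nearly square before it enters.
- bay_stop (a point): Point on the deck at the foot of the bay's back stop (its front face, scanner x = +105 mm, y = 0). A plate that is home touches this stop: its centre is then 43 mm in front of this point and its rear edge at scanner x = +19.5 mm.
- head: White scan head bridging the bay, fixed: 91 mm in x, 204 mm in y, 28 mm high. Origin at the centre of its underside, 31.5 mm above the desk: 3.5 mm above the top of the plate. Covers scanner x = 30 to 121 mm, so a plate that is home still stands out 10 mm in front of it. Its top is 59.5 mm above the desk.
- plate: White 24-well plate, loose on the deck in front of the bay: 85.5 mm in x (the way it slides), 127.8 mm in y, 18 mm high, open grid of square wells; bottom flange 5 mm high, standing out 1.25 mm. 0.06 to 0.13 kg. Origin at the centre of its underside. Starts within 0.25 rad of square to the bay and within 20 mm of its centre line.
- retainer (a joint): Lever angle, rad: 0 = shut (arm along scanner +y, across the bay mouth just behind a plate that is home), growing anticlockwise from above as it opens (1.57: arm along scanner -x; at most 2.6). Starts at 1.85 to 2.5, stays where left (about 0.6 N at the pin). Steel arm 62 mm long, 9 mm wide, 21 to 30 mm above the desk.
- retainer_pivot (a point): The lever's upright pivot axis, at scanner x = +11 mm, y = -88 mm, 30 mm above the desk, on the front of the right cheek. With the lever shut, its arm lies 4 mm in front of the rear edge of a plate that is home; a plate standing out farther blocks it.
- retainer_pin (a point): Centre of the top of the upright round pin on the lever arm, 55 mm from the pivot, 55 mm above the desk: black cap 13 mm in diameter from 41 to 55 mm above the desk, on a 9 mm steel stem below it. Push it sideways to swing the lever.
- filter: Round green filter in a black ring, 45 mm across, 6 mm high, lying on the scan head. Origin at the centre of its underside. Leave it.
- dish_pile_low: Closed clear culture dish, 59 mm across, 16 mm high, standing left of the scanner. Origin at the centre of its underside. Leave it.
- dish_pile_top: The same kind of dish, lying on the one below. Leave it.
- open_dish: Open clear dish, 56 mm across, 13 mm high, left of the deck. Origin at the centre of its underside. Leave it.
- forceps: Steel forceps, 126 mm long, lying left of the deck. Leave it.
- buffer: Bottle with a blue cap, 53 mm across, 104 mm high, right of the scanner. Origin at the centre of its underside. Leave it.
Mind the look-alikes: they are no part of the job. Of the things shaped like the plate, the white one is meant.

How it is judged:
By the outcome, as a careful person would: the job done as asked, in the order asked, and still so for the second after the job is handed in, with the robot touching nothing.
It also fails if it takes over 58 s, if anything falls off the work surface, if the arm or the gripper's body presses on something with over 40 N, if the wrist force passes 120 N, or if a joint passes its speed limit or range.

## Working session

There is one attempt and no reset: what is moved stays moved. The work goes in short steps, Python scripts to look and compute and a shell command to move; the robot and the scene stay as the last step left them, time stands still between calls to the robot, and variables do not carry over. Pictures are saved under pics/ and viewed, at most 13 in all, crops included, and the job is handed in when it is done.

```bash
mkdir -p pics; ls; python3 - <<'E'
from rig import robot, vision, job
import cv2
o=robot.get_obs(); print(o)
for n in ["top","side"]:
    c=vision.camera(n); cv2.imwrite(f"pics/{n}0.png",c["frame"][:,:,::-1]); print(n,c["K"],c["cam_to_world"])
    for l in ["plate","retainer","retainer_pin","retainer_pivot","head","bay_mouth","bay_stop","scanner","buffer"]:
        try: print(l,[(d["point"],round(d["conf"],2)) for d in vision.look_for(n,l)][:4])
        except Exception as e: print(l,e)
print(robot.get_obs()["time"])
E
```

```text
pics
{'time': 0.0, 'q': array([-1.38549350e+00,  5.28478182e-01,  1.43387233e+00, -5.71821368e-05,
        1.18137371e+00, -1.78502111e-01]), 'joint_velocities': array([-8.24500122e-04,  1.31879801e-03,  6.73432860e-04, -2.00833873e-03,
        2.41831137e-05,  3.50019752e-04]), 'joint_torque': array([ 2.77575697e-05, -4.40037096e+01, -1.76594210e+01,  6.34410605e-02,
        5.82223583e-02, -1.58458406e-04]), 'position': array([ 0.22227628, -0.58339295,  0.22957375]), 'tool_rot': array([ 9.83498786e-01,  1.80911582e-01, -3.00627109e-05, -1.06568688e-03]), 'ft_force': array([-0.21062062, -0.10373756,  0.99258549]), 'moment': array([-0.0150467 ,  0.02882815,  0.02511348]), 'grip_force': 0.0, 'grip_width': 0.08699033298275563}
top [[448.88447042   0.         323.0219798 ]
 [  0.         448.88447042 239.18594935]
 [  0.           0.           1.        ]] [[ 0.00818772 -0.99150347  0.12982233  0.47351793]
 [-0.99985851 -0.01002531 -0.01350742  0.02041281]
 [ 0.01469416 -0.12969336 -0.99144526  0.9832586 ]
 [ 0.          0.          0.          1.        ]]
plate [([295.8, 367.2], 0.98)
[... 273 characters left out ...]
 0.15)]
side [[541.28510372   0.         328.78571167]
 [  0.         541.28510372 242.03380892]
 [  0.           0.           1.        ]] [[-0.9994376   0.03264071 -0.00768614  0.61449453]
 [ 0.02890672  0.72242775 -0.69084191  0.64041267]
 [-0.01699689 -0.69067556 -0.72296499  0.7344725 ]
 [ 0.          0.          0.          1.        ]]
plate [([351.2, 437.0], 0.65), ([226.8, 392.5], 0.64)]
retainer [([188.7, 355.1], 0.6), ([284.5, 281.9], 0.44)]
retainer_pin [([190.2, 354.2], 0.62)]
retainer_pivot [([233.2, 330.4], 0.8)]
head [([217.5, 297.0], 0.88)]
bay_mouth [([232.9, 331.9], 0.62)]
bay_stop [([235.1, 331.9], 0.59)]
scanner [([231.3, 328.2], 0.92)]
buffer [([155.1, 296.8], 0.9)]
1.0
```

View pics/top0.png

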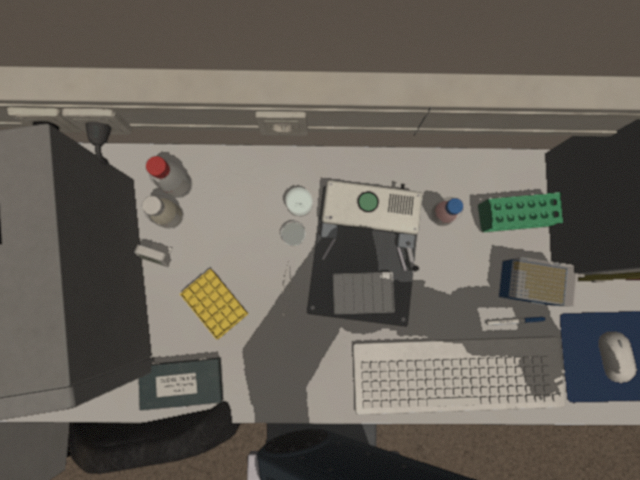

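View pics/side0.png

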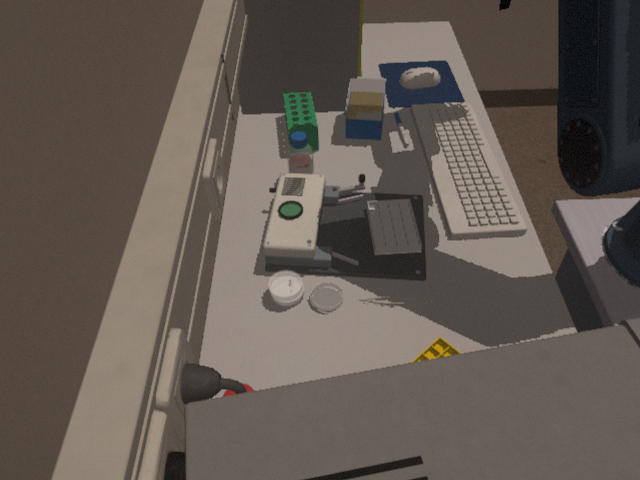

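```bash
cat > h.py <<'E'
import numpy as np, cv2
from rig import robot, vision, job
def ray2z(c,uv,z):
    uv=np.atleast_2d(np.asarray(uv,float)); K=c["K"];T=c["cam_to_world"]
    d=np.c_[(uv-[K[0,2],K[1,2]])/K[0,0],np.ones(len(uv))]@T[:3,:3].T
    o=T[:3,3]; return o+d*((z-o[2])/d[:,2])[:,None]
def proj(c,P):
    P=np.atleast_2d(P);T=c["cam_to_world"];p=(P-T[:3,3])@T[:3,:3];K=c["K"]
    return p[:,:2]/p[:,2:]*K[0,0]+[K[0,2],K[1,2]]
def crop(f,u0,v0,u1,v1,s,name,gam=0.6):
    g=(255*(f[v0:v1,u0:u1]/255.)**gam).astype(np.uint8)
    cv2.imwrite(name,cv2.resize(g,None,fx=s,fy=s,interpolation=cv2.INTER_CUBIC)[:,:,::-1])
E
python3 - <<'E'
from h import *
c=vision.camera("top")
np.save("pics/top.npy",c["frame"])
crop(c["frame"],295,170,435,335,3.6,"pics/c1.png",0.5)
for l in ["plate","head","retainer","scanner"]:
    for d in vision.outline_of("top",l)[:2]:
        m=d["mask"].astype(np.uint8); cs=max(cv2.findContours(m,0,1)[0],key=cv2.contourArea)
        print(l,d["conf"],m.sum(),cv2.boxPoints(cv2.minAreaRect(cs)).round(1).tolist())
E
```

```text
plate 0.83 2456 [[332.3999938964844, 273.5], [393.20001220703125, 271.70001220703125], [394.3999938964844, 313.20001220703125], [333.5, 314.8999938964844]]
plate 0.63 2408 [[179.10000610351562, 294.3999938964844], [211.1999969482422, 267.8999938964844], [248.8000030517578, 313.3999938964844], [216.6999969482422, 339.8999938964844]]
head 0.87 3803 [[321.79998779296875, 223.89999389648438], [327.29998779296875, 177.10000610351562], [424.1000061035156, 188.5], [418.6000061035156, 235.1999969482422]]
retainer 0.71 105 [[405.29998779296875, 249.89999389648438], [411.6000061035156, 247.8000030517578], [419.0, 270.0], [412.70001220703125, 272.1000061035156]]
scanner 0.84 10767 [[306.29998779296875, 314.5], [323.70001220703125, 175.10000610351562], [428.1000061035156, 188.10000610351562], [410.70001220703125, 327.6000061035156]]
```

View pics/c1.png

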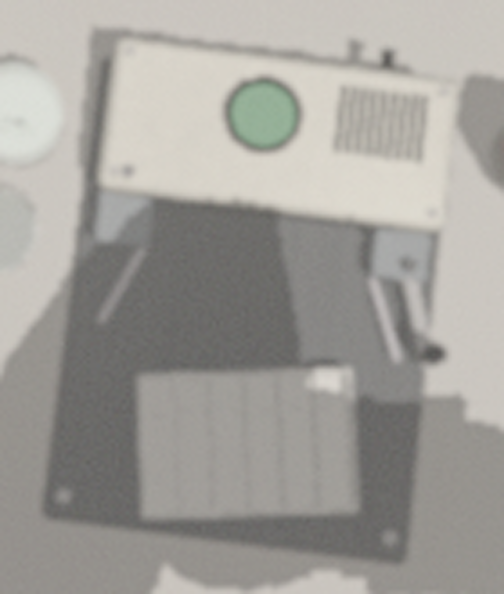

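```bash
cat > fit.py <<'E'
from h import *
from scipy.optimize import least_squares
c=vision.camera("top")
F=lambda p:np.array(p)/3.6+[294.64,169.64]
obs=F([(118,38),(458,77),(440,230),(98,186),(43,517),(405,562),(408,263)])
mod=np.array([(121,102,59.5),(121,-102,59.5),(30,-102,59.5),(30,102,59.5),(-165,110,10),(-165,-110,10),(11,-88,33)])/1e3
def tf(p,P):
    P=np.atleast_2d(P);s,co=np.sin(p[2]),np.cos(p[2]);return np.c_[p[0]+co*P[:,0]-s*P[:,1],p[1]+s*P[:,0]+co*P[:,1],P[:,2]]
r=least_squares(lambda p:(proj(c,tf(p,mod))-obs).ravel(),[.5,-.08,-.1],loss='soft_l1')
S=r.x; print("scanner",S,np.degrees(S[2])); print((proj(c,tf(S,mod))-obs).round(1).tolist())
po=F([(137,374),(357,366),(359,512),(142,520)])
w,d=.1253/2,.083/2
pm=np.array([(d,w,.028),(d,-w,.028),(-d,-w,.028),(-d,w,.028)])
r=least_squares(lambda p:(proj(c,tf(p,pm))-po).ravel(),[.4,-.08,0]);P=r.x
print("plate",P,(proj(c,tf(P,pm))-po).round(1).tolist())
def ins(S,q):
    s,co=np.sin(S[2]),np.cos(S[2]);q=np.array(q)[:2]-S[:2];return np.array([co*q[0]+s*q[1],-s*q[0]+co*q[1]])
print("plate in scanner",ins(S,P)*1e3,"rel yaw",P[2]-S[2])
pin=ray2z(c,F([(433,353)]),.055)[0]; pv=tf(S,[.011,-.088,.03])[0]
d=ins(S,pin)-[.011,-.088];print("pin",pin,"r",np.hypot(*d),"angle",np.arctan2(-d[0],d[1]))
print("pivot",pv,"mouth",tf(S,[.004,0,.01]),"stop",tf(S,[.105,0,.01]), "home ctr",tf(S,[.062,0,.01]))
np.save("S.npy",S)
E
python3 fit.py
```

```text
scanner [ 0.59096138 -0.08575845 -0.1159166 ] -6.641531789843325
[[-0.9, -1.3], [0.4, -0.1], [1.3, -0.3], [-0.7, -0.2], [-0.7, 0.5], [0.8, 0.8], [0.1, 0.2]]
plate [ 0.48548007 -0.07976536  0.03728272] [[0.9, 0.3], [-1.5, 0.8], [-0.1, -0.3], [0.7, -0.7]]
plate in scanner [-105.46658989   -6.24679696] rel yaw 0.15319931870691597
pin [ 0.53734007 -0.18340103  0.055     ] r 0.05510315268171336 angle 1.8500588297714162
pivot [ 0.59170973 -0.17444013  0.03      ] mouth [[ 0.59493454 -0.08622108  0.01      ]] stop [[ 0.69525674 -0.09790245  0.01      ]] home ctr [[ 0.65254531 -0.0929292   0.01      ]]
```

```bash
python3 -m handwheel '[[0.06,-0.067,0,0.005],[0.12,-0.134,0,0.01],[0.18,-0.2,0,0.015],[0.24,-0.268,0,0.02],[0.3,-0.335,0,0.026],[0.36,-0.4,0,0.031],[0.42,-0.47,0,0.036],[0.48,-0.54,0,0.042],[0.54,-0.6,0,0.047],[0.6,-0.67,0,0.052],[0.6,-0.67,0,0.052],[0.6,-0.67,0,0.052]]' 100
cat > rel.py <<'E'
import sys
from h import *
from scipy.spatial.transform import Rotation as Ro
o=robot.get_obs();p=o["position"];R=Ro.from_quat(o["tool_rot"]).as_matrix();S=np.load("S.npy")
yaw=np.arctan2(R[1,0],R[0,0]);s,c=np.sin(S[2]),np.cos(S[2]);q=p-[S[0],S[1],0]
print("t",o["time"],"pos",p.round(4),"yaw",yaw.round(4),"rel",(yaw-S[2]).round(4),"inS mm",(1e3*np.array([c*q[0]+s*q[1],-s*q[0]+c*q[1],p[2]])).round(1),"F",o["ft_force"].round(1),"tiltz",R[:,2].round(3))
if len(sys.argv)>3:
    t=np.array([float(a) for a in sys.argv[1:4]]);print("to go (fraction)",(R.T@(t-p)/.3).round(4))
E
python3 rel.py .4105 -.0826 .12
```

```text
time: 2.3
position: [0.3194, -0.331, 0.2308]
tool_rot: [1.0, 0.02, -0.0, 0.0]
ft_force: [-0.6, 0.2, -0.3]
grip_width: 0.0869
grip_force: 0.0
t 2.3 pos [ 0.3194 -0.331   0.2308] yaw 0.0399 rel 0.1558 inS mm [-241.3 -275.   230.8] F [-0.6  0.2 -0.3] tiltz [-0. -0. -1.]
to go (fraction) [ 0.3363 -0.8153  0.3691]
```

```bash
python3 -m handwheel '[[0.035,-0.08,0,0],[0.07,-0.16,0,0],[0.1,-0.25,0,0],[0.14,-0.33,0,0],[0.17,-0.41,0,0],[0.2,-0.49,0,0],[0.235,-0.57,0,0],[0.27,-0.65,0,0],[0.3,-0.74,0,0],[0.336,-0.815,0.06,0],[0.336,-0.815,0.06,0],[0.336,-0.815,0.06,0]]'
python3 - <<'E'
from h import *
o=robot.get_obs()
w=vision.camera("wrist"); print(w["K"],w["hand_eye"]); crop(w["frame"],0,0,640,480,1,"pics/w1.png",0.6)
t=vision.camera("top"); 
for n in ("wrist","top"):
  for l in ("plate","retainer_pin"):
    print(n,l,[(d["point"],round(d["conf"],2)) for d in vision.look_for(n,l)])
E
python3 rel.py .4105 -.0826 .022
```

```text
time: 3.3
position: [0.4111, -0.0841, 0.2122]
tool_rot: [1.0, 0.02, -0.0, 0.0]
ft_force: [-1.1, 0.7, 0.7]
grip_width: 0.087
grip_force: 0.0
[[339.16823206   0.         317.36308761]
 [  0.         339.16823206 239.55080023]
 [  0.           0.           1.        ]] [[ 1.55719778e-04 -9.68674468e-01 -2.48333950e-01  6.65126824e-02]
 [ 9.99999536e-01  3.86827522e-04 -8.81837700e-04  1.58296044e-04]
 [ 9.50276071e-04 -2.48333697e-01  9.68674079e-01 -1.55763788e-01]
 [ 0.00000000e+00  0.00000000e+00  0.00000000e+00  1.00000000e+00]]
wrist plate [([146.4, 317.2], 0.82), ([176.0, 27.4], 0.66)]
wrist retainer_pin [([68.5, 431.0], 0.73)]
top plate [([293.3, 362.9], 0.91), ([306.7, 212.9], 0.88), ([203.4, 367.8], 0.34)]
top retainer_pin [([261.6, 409.8], 0.63)]
t 3.6 pos [ 0.411  -0.0854  0.213 ] yaw 0.0351 rel 0.1511 inS mm [-178.8  -20.4  213. ] F [-0.2  0.3  0.2] tiltz [ 0.001 -0.001 -1.   ]
to go (fraction) [-0.0021 -0.0098  0.6365]
```

View pics/w1.png

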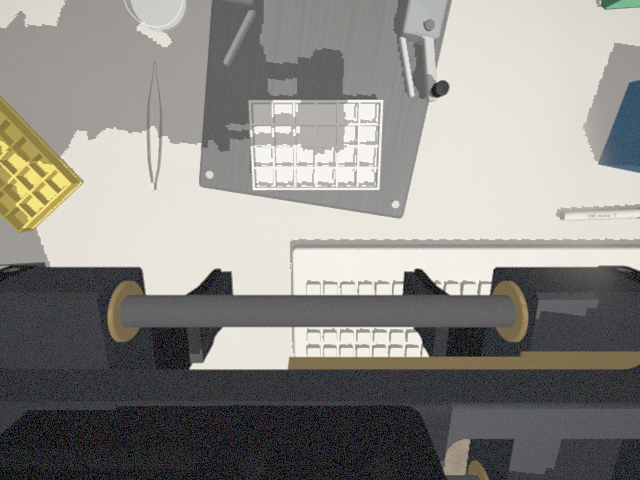

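```bash
cat >> h.py <<'E'
def wcam(o=None):
    from scipy.spatial.transform import Rotation as Ro
    o=robot.get_obs(); w=vision.camera("wrist"); T=np.eye(4);T[:3,:3]=Ro.from_quat(o["tool_rot"]).as_matrix();T[:3,3]=o["position"]
    w["cam_to_world"]=T@w["hand_eye"]; return w
def inS(q):
    S=np.load("S.npy");s,c=np.sin(S[2]),np.cos(S[2]);q=np.atleast_2d(q)[:,:2]-S[:2];return (1e3*np.c_[c*q[:,0]+s*q[:,1],-s*q[:,0]+c*q[:,1]]).round(1)
E
python3 - <<'E'
from h import *
w=wcam()
P=ray2z(w,[(250,100),(383,100),(380,189),(253,189)],.028); print(P.round(4),inS(P),P.mean(0),inS(P.mean(0)))
print("deck",inS(ray2z(w,[(200,188),(404,217)],.010)),"pin",inS(ray2z(w,[(440,88)],.055)),"pivot",inS(ray2z(w,[(429,25)],.033)))
E
```

```text
[[ 0.5232 -0.0182  0.028 ]
 [ 0.5276 -0.1429  0.028 ]
 [ 0.4447 -0.1468  0.028 ]
 [ 0.4402 -0.02    0.028 ]] [[ -75.1   59.3]
 [ -56.3  -64.1]
 [-138.2  -77.5]
 [-157.3   47.9]] [ 0.48395449 -0.08196177  0.028     ] [[-106.7   -8.6]]
deck [[-167.   106.1]
 [-165.  -112.4]] pin [[ -44.  -106.2]] pivot [[  9.4 -91.1]]
```

```bash
python3 -m handwheel '[[0,-0.006,0.1,0],[0,-0.006,0.2,0],[0,-0.006,0.3,0],[0,-0.006,0.4,0],[0,-0.006,0.5,0],[0,-0.006,0.57,0],[0,-0.006,0.61,0],[0,-0.006,0.637,0],[0,-0.006,0.637,0],[0,-0.006,0.637,0]]'; python3 rel.py
```

```text
time: 4.48
position: [0.4109, -0.0827, 0.0215]
tool_rot: [1.0, 0.018, 0.0, 0.0]
ft_force: [0.2, 0.1, -0.3]
grip_width: 0.0872
grip_force: 0.0
t 4.4833 pos [ 0.4109 -0.0827  0.0215] yaw 0.0366 rel 0.1525 inS mm [-179.2  -17.8   21.5] F [ 0.2  0.1 -0.3] tiltz [ 0. -0. -1.]
```

```bash
python3 -m handwheel '[[0.015,0,0,0],[0.03,0,0,0],[0.045,0,0,0],[0.055,0,0,0],[0.063,0,0,0],[0.07,0,0,0],[0.08,0,0,0],[0.09,0,0,0],[0.1,0,0,0],[0.11,0,0,0],[0.12,0,0,0],[0.13,0,0,0],[0.14,0,0,0],[0.15,0,0,0],[0.16,0,0,0],[0.17,0,0,0],[0.175,0,0,0],[0.175,0,0,0]]'; python3 rel.py
python3 - <<'E'
from h import *
w=wcam();crop(w["frame"],120,0,520,300,2,"pics/w2.png",0.6)
c=vision.camera("top");crop(c["frame"],295,170,435,335,3.6,"pics/c2.png",0.5)
E
```

```text
time: 5.98
position: [0.464, -0.0805, 0.0215]
tool_rot: [1.0, 0.019, 0.001, 0.0]
ft_force: [-0.6, -0.5, -0.7]
grip_width: 0.0873
grip_force: 0.0
t 5.9833 pos [ 0.464  -0.0805  0.0215] yaw 0.0372 rel 0.1531 inS mm [-126.8   -9.5   21.5] F [-0.6 -0.5 -0.7] tiltz [ 0.001 -0.    -1.   ]
```

View pics/w2.png

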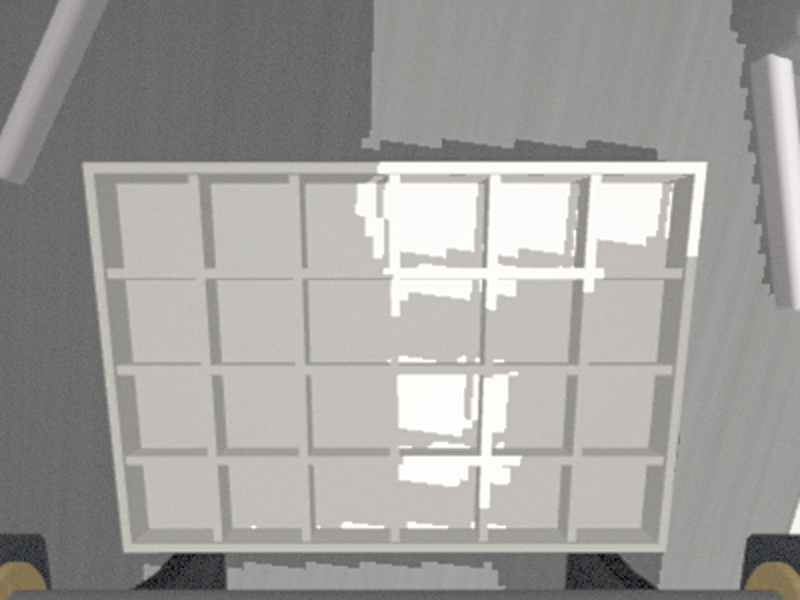

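```bash
python3 - <<'E'
from h import *
w=wcam()
P=ray2z(w,[(161.5,81.5),(473.5,81.5),(452,275.5),(182.5,275.5)],.028); print(inS(P),inS(P.mean(0)))
print("guides",inS(ray2z(w,[(126,90),(515,152)],.020)),robot.get_obs()["position"])
E
```

```text
[[ -43.6   67.5]
 [ -24.3  -57.7]
 [-106.9  -69.9]
 [-126.1   54.4]] [[-75.2  -1.4]]
guides [[-48.3  86. ]
 [-47.8 -86.9]] [ 0.46322693 -0.08037648  0.02145287]
```

```bash
python3 -m handwheel '[[0.008,-0.0022,0,0.002],[0.016,-0.0043,0,0.0041],[0.024,-0.0062,0,0.0061],[0.032,-0.0081,0,0.0081],[0.04,-0.0099,0,0.0102],[0.048,-0.0116,0,0.0122],[0.056,-0.0132,0,0.0142],[0.063,-0.0146,0,0.0163],[0.071,-0.016,0,0.0183],[0.079,-0.0173,0,0.0203],[0.087,-0.0185,0,0.0224],[0.095,-0.0196,0,0.0244],[0.095,-0.0196,0,0.0244]]'; python3 rel.py
python3 - <<'E'
from h import *
w=wcam();crop(w["frame"],120,0,520,300,2,"pics/w3.png",0.6)
E
```

```text
time: 7.22
position: [0.4923, -0.0735, 0.0215]
tool_rot: [0.998, -0.058, 0.001, 0.0]
ft_force: [0.6, -0.6, 1.0]
grip_width: 0.0868
grip_force: 0.0
t 7.2167 pos [ 0.4923 -0.0735  0.0215] yaw -0.1168 rel -0.0009 inS mm [-99.4   0.8  21.5] F [ 0.6 -0.6  1. ] tiltz [ 0.001 -0.    -1.   ]
```

View pics/w3.png

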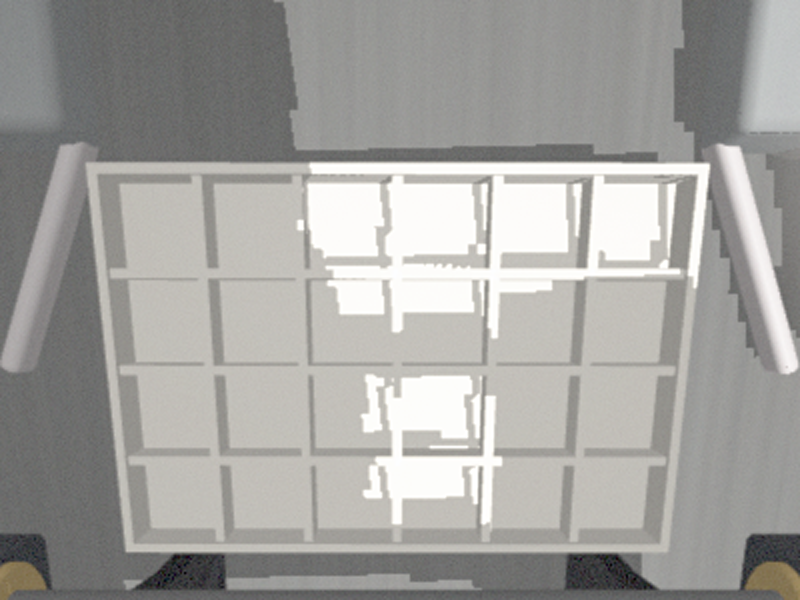

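```bash
python3 -m handwheel '[[0.01,0,0,0],[0.025,0,0,0],[0.04,0,0,0],[0.055,0,0,0],[0.07,0,0,0],[0.085,0,0,0],[0.1,0,0,0],[0.12,0,0,0],[0.14,0,0,0],[0.16,0,0,0],[0.18,0,0,0],[0.2,0,0,0],[0.22,0,0,0],[0.24,0,0,0],[0.26,0,0,0],[0.28,0,0,0],[0.3,0,0,0],[0.315,0,0,0],[0.325,0,0,0],[0.33,0,0,0]]'; python3 rel.py
```

```text
time: 8.93
position: [0.5903, -0.085, 0.0214]
tool_rot: [0.998, -0.058, 0.0, 0.0]
ft_force: [-0.6, 0.3, 0.2]
grip_width: 0.0872
grip_force: 0.3
t 8.9333 pos [ 0.5903 -0.085   0.0214] yaw -0.1162 rel -0.0003 inS mm [-0.7  0.7 21.4] F [-0.6  0.3  0.2] tiltz [ 0. -0. -1.]
```

```bash
python3 -m handwheel '[[0.005,0,0,0],[0.01,0,0,0],[0.015,0,0,0],[0.02,0,0,0],[0.025,0,0,0],[0.028,0,0,0],[0.03,0,0,0],[0.03,0,0,0]]'; python3 rel.py;  python3 -m handwheel '[[0.002,0,0,0],[0.004,0,0,0],[0.005,0,0,0],[0.005,0,0,0],[0.005,0,0,0]]'; python3 rel.py
```

```text
time: 9.6
position: [0.5984, -0.0859, 0.0214]
tool_rot: [0.998, -0.058, -0.0, -0.0]
ft_force: [-1.0, 0.6, 0.8]
grip_width: 0.0872
grip_force: 0.6
t 9.6 pos [ 0.5984 -0.0859  0.0214] yaw -0.1163 rel -0.0004 inS mm [ 7.4  0.8 21.4] F [-1.   0.6  0.8] tiltz [-0.001  0.    -1.   ]
time: 10.02
position: [0.5987, -0.0857, 0.0212]
tool_rot: [0.998, -0.058, -0.002, -0.0]
ft_force: [-5.2, -0.2, 2.5]
grip_width: 0.0871
grip_force: 2.6
t 10.0167 pos [ 0.5987 -0.0857  0.0212] yaw -0.1162 rel -0.0003 inS mm [ 7.7  0.9 21.2] F [-5.2 -0.2  2.5] tiltz [-0.003  0.001 -1.   ]
```

```bash
python3 -m handwheel '[[0.002,0,0,0],[0.004,0,0,0],[0.006,0,0,0],[0.006,0,0,0],[0.006,0,0,0]]'; python3 rel.py; python3 - <<'E'
from h import *
w=wcam();crop(w["frame"],120,0,520,300,2,"pics/w4.png",0.6)
c=vision.camera("top");crop(c["frame"],295,170,435,335,3.6,"pics/c4.png",0.5)
E
```

```text
time: 10.43
position: [0.5989, -0.0857, 0.0211]
tool_rot: [0.998, -0.058, -0.003, -0.001]
ft_force: [-7.6, 0.1, 4.1]
grip_width: 0.0869
grip_force: 3.9
t 10.4333 pos [ 0.5989 -0.0857  0.0211] yaw -0.116 rel -0.0 inS mm [ 7.9  1.  21.1] F [-7.6  0.1  4.1] tiltz [-0.007  0.002 -1.   ]
```

View pics/w4.png

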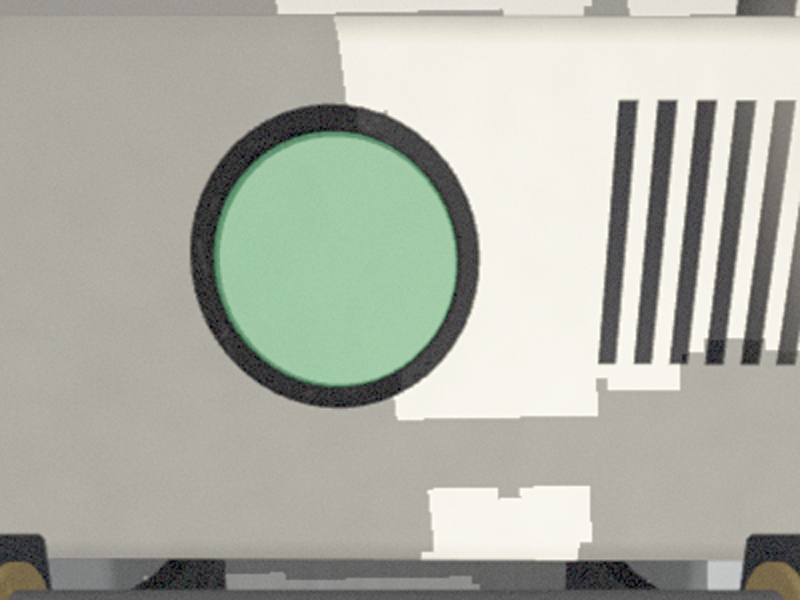

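```bash
python3 -m handwheel '[[-0.008,0,0,0],[-0.02,0,0,0],[-0.05,0,0,0],[-0.09,0,0,0],[-0.14,0,0,0],[-0.19,0,-0.05,0],[-0.24,0,-0.13,0],[-0.29,0,-0.22,0],[-0.33,0,-0.31,0],[-0.33,0,-0.36,0],[-0.33,0,-0.36,0],[-0.33,0,-0.36,0]]'; python3 rel.py; python3 - <<'E'
from h import *
print(robot.get_obs()["q"].round(3))
w=wcam();crop(w["frame"],160,0,520,260,2.2,"pics/w5.png",0.6);np.save("pics/w5.npy",w["frame"])
c=vision.camera("top"); s=vision.camera("side")
for cam,n in((w,"wrist"),(c,"top"),(s,"side")):
    for l,z in(("retainer_pin",.055),("buffer",.09),("plate",.028)):
        for d in vision.look_for(n,l)[:2]: print(n,l,round(d["conf"],2),d["point"],inS(ray2z(cam,[d["point"][::-1]],z)))
E
```

```text
time: 11.53
position: [0.5051, -0.0754, 0.1305]
tool_rot: [0.998, -0.058, 0.003, 0.001]
ft_force: [-0.8, 0.4, 0.3]
grip_width: 0.0871
grip_force: 0.0
t 11.5333 pos [ 0.5051 -0.0754  0.1305] yaw -0.1162 rel -0.0003 inS mm [-86.5   0.3 130.5] F [-0.8  0.4  0.3] tiltz [ 0.005 -0.002 -1.   ]
[-0.367  0.526  1.815  0.     0.795  1.32 ]
wrist retainer_pin 0.68 [161.6, 451.1] [[-25.4 -88.9]]
wrist buffer 0.72 [19.0, 548.4] [[  46.8 -118.6]]
wrist plate 0.57 [93.0, 318.6] [[21.5 -0.8]]
top buffer 0.59 [212.3, 450.1] [[  75.8 -156. ]]
top buffer 0.48 [201.7, 368.0] [[76.4 12.1]]
top plate 0.91 [304.8, 212.0] [[-170.3  307.4]]
top plate 0.59 [221.4, 360.7] [[45.5 17.5]]
side retainer_pin 0.57 [189.5, 357.6] [[-35.6 -64. ]]
side buffer 0.9 [154.6, 296.7] [[  86.8 -119. ]]
side buffer 0.65 [237.5, 343.7] [[-20.   99.4]]
side plate 0.9 [350.6, 437.2] [[-172.9  266.7]]
side plate 0.65 [223.7, 322.8] [[25.3  6.3]]
```

View pics/w5.png

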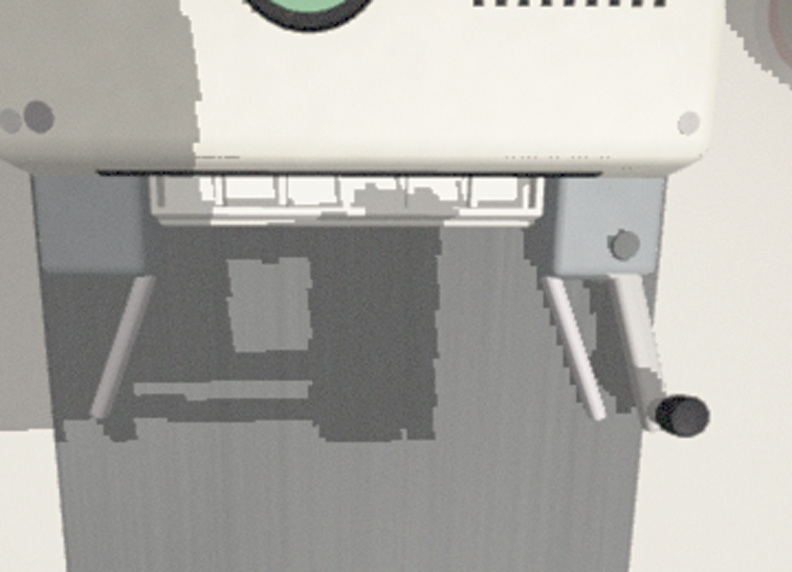

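```bash
python3 - <<'E'
from h import *
w=wcam(); G=lambda p:(np.array(p)/2.2+[160-.27,-.27])
for n,p,z in(("plate rear top",[(152,217),(540,215)],.028),("flange",[(162,225),(530,224)],.0125),("guide ends",[(145,277),(548,279),(98,416),(598,416)],.020),("pin",[(685,416)],.055),("pivot",[(624,244)],.033),("head lower front edge",[(100,173),(600,174)],.0315)):
    print(n,inS(ray2z(w,G(p),z)).tolist())
E
```

```text
plate rear top [[15.6, 63.3], [16.1, -61.3]]
flange [[15.3, 63.8], [15.5, -61.8]]
guide ends [[-2.2, 68.8], [-2.8, -67.2], [-48.8, 88.6], [-48.8, -88.0]]
pin [[-45.2, -102.9]]
pivot [[6.8, -87.3]]
head lower front edge [[27.9, 77.8], [27.6, -78.5]]
```

```bash
python3 -m handwheel '[[0,0,0.1,0],[0.03,0,0.2,0],[0.06,0,0.3,0],[0.1,0,0.36,0],[0.16,0,0.36,0],[0.22,0,0.36,0],[0.27,0,0.36,0],[0.3,0,0.36,0],[0.31,0,0.36,0],[0.316,0,0.36,0],[0.322,0,0.36,0],[0.328,0,0.36,0],[0.334,0,0.36,0],[0.34,0,0.36,0],[0.346,0,0.36,0],[0.352,0,0.36,0],[0.352,0,0.36,0]]'; python3 rel.py
```

```text
time: 13.6
position: [0.5993, -0.0854, 0.0207]
tool_rot: [0.998, -0.058, -0.01, -0.002]
ft_force: [-13.9, -0.9, 8.8]
grip_width: 0.0871
grip_force: 6.9
t 13.6 pos [ 0.5993 -0.0854  0.0207] yaw -0.1154 rel 0.0005 inS mm [ 8.2  1.3 20.7] F [-13.9  -0.9   8.8] tiltz [-0.02   0.004 -1.   ]
```

```bash
python3 -m handwheel '[[-0.012,0,0,0],[-0.025,0,0,0],[-0.04,0,0,0],[-0.08,0,0,0],[-0.13,0,0,0],[-0.18,0,0,0],[-0.23,0,-0.04,0],[-0.27,0,-0.13,0],[-0.3,0,-0.22,0],[-0.3,0,-0.31,0],[-0.3,0,-0.4,0],[-0.3,0,-0.4,0],[-0.3,0,-0.4,0]]' 0 10; python3 rel.py
python3 - <<'E'
from h import *
o=robot.get_obs();p=inS(o["position"])[0]
pv=np.array([9.3,-88])
for th in np.linspace(1.845,0,13):
    t=np.array([np.cos(th),np.sin(th)]);pin=pv+55*np.array([-np.sin(th),np.cos(th)])
    T=pin-16*t; print(round(th,3),T.round(1),"frac if yaw0 frame: dx",((T[0]-p[0])/300).round(4),"dy",(-(T[1]-p[1])/300).round(4),"turn",round(-th/2/np.pi,4))
w=wcam();print([(d["conf"],d["point"],inS(ray2z(w,[d["point"][::-1]],.048))) for d in vision.look_for("wrist","retainer_pin")])
E
```

```text
time: 14.68
position: [0.521, -0.0772, 0.1434]
tool_rot: [0.998, -0.058, 0.003, 0.001]
ft_force: [0.6, 0.5, 0.2]
grip_width: 0.0084
grip_force: 0.0
t 14.6833 pos [ 0.521  -0.0772  0.1434] yaw -0.1161 rel -0.0002 inS mm [-70.5   0.4 143.4] F [0.6 0.5 0.2] tiltz [ 0.006 -0.002 -1.   ]
1.845 [ -39.3 -118.3] frac if yaw0 frame: dx 0.104 dy 0.3957 turn -0.2936
1.691 [ -43.4 -110.5] frac if yaw0 frame: dx 0.0904 dy 0.3696 turn -0.2692
1.538 [ -46.2 -102.2] frac if yaw0 frame: dx 0.081 dy 0.3419 turn -0.2447
1.384 [-47.7 -93.5] frac if yaw0 frame: dx 0.0759 dy 0.313 turn -0.2202
1.23 [-47.9 -84.7] frac if yaw0 frame: dx 0.0754 dy 0.2837 turn -0.1958
1.076 [-46.7 -76. ] frac if yaw0 frame: dx 0.0793 dy 0.2546 turn -0.1713
0.922 [-44.2 -67.5] frac if yaw0 frame: dx 0.0877 dy 0.2265 turn -0.1468
0.769 [-40.4 -59.6] frac if yaw0 frame: dx 0.1002 dy 0.2 turn -0.1224
0.615 [-35.5 -52.3] frac if yaw0 frame: dx 0.1167 dy 0.1757 turn -0.0979
0.461 [-29.5 -45.9] frac if yaw0 frame: dx 0.1366 dy 0.1542 turn -0.0734
0.307 [-22.6 -40.4] frac if yaw0 frame: dx 0.1597 dy 0.1361 turn -0.0489
0.154 [-14.9 -36.1] frac if yaw0 frame: dx 0.1852 dy 0.1217 turn -0.0245
0.0 [ -6.7 -33. ] frac if yaw0 frame: dx 0.2127 dy 0.1113 turn -0.0
[(0.88, [186.3, 442.7], array([[-27.4, -92. ]]))]
```

```bash
python3 -m handwheel '[[0.008,0.03,0,-0.0195],[0.015,0.06,0,-0.039],[0.023,0.09,0,-0.0585],[0.03,0.12,0,-0.078],[0.038,0.15,0,-0.0975],[0.045,0.18,0,-0.117],[0.053,0.21,0,-0.1365],[0.06,0.24,0,-0.156],[0.068,0.27,0,-0.1755],[0.075,0.3,0,-0.195],[0.083,0.33,0,-0.2145],[0.09,0.36,0,-0.234],[0.098,0.39,0,-0.2535],[0.105,0.41,0,-0.273],[0.113,0.428,0,-0.2925],[0.113,0.428,0,-0.2936],[0.113,0.428,0.08,-0.2936],[0.113,0.428,0.16,-0.2936],[0.113,0.428,0.17,-0.2936],[0.113,0.428,0.17,-0.2936]]'; python3 rel.py
python3 - <<'E'
from h import *
w=wcam();crop(w["frame"],0,0,640,480,1,"pics/w6.png",0.6)
print([(d["conf"],d["point"],inS(ray2z(w,[d["point"][::-1]],.050))) for d in vision.look_for("wrist","retainer_pin")])
E
```

```text
time: 16.45
position: [0.5361, -0.2067, 0.088]
tool_rot: [0.65, 0.76, -0.0, -0.003]
ft_force: [-0.4, 0.3, -0.5]
grip_width: 0.0008
grip_force: 0.0
t 16.45 pos [ 0.5361 -0.2067  0.088 ] yaw 1.7267 rel 1.8427 inS mm [ -40.5 -126.5   88. ] F [-0.4  0.3 -0.5] tiltz [-0.005  0.003 -1.   ]
[(0.75, [227.3, 350.5], array([[-29.9, -97. ]]))]
```

View pics/w6.png

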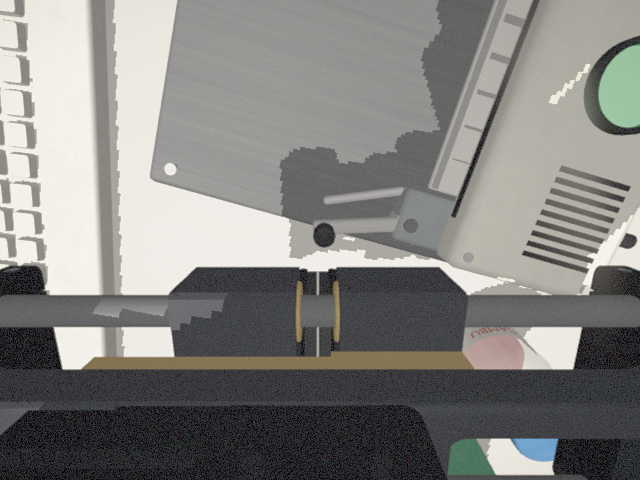

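```bash
python3 -m handwheel '[[0,0,0.06,0],[0,0,0.12,0],[0,0,0.122,0],[0,0,0.122,0]]'; python3 rel.py
python3 - <<'E'
from h import *
from scipy.spatial.transform import Rotation as Ro
o=robot.get_obs();p=inS(o["position"])[0];y=1.845
pv=np.array([9.3,-88]);M=np.array([[np.cos(y),np.sin(y)],[np.sin(y),-np.cos(y)]])
for th in np.linspace(1.845,-0.03,20):
    t=np.array([np.cos(th),np.sin(th)]);pin=pv+55*np.array([-np.sin(th),np.cos(th)])
    T=pin-15.5*t; d=M@(T-p)/300; print([*d.round(3).tolist(),0,round((y-th)/2/np.pi,4)])
E
```

```text
time: 16.88
position: [0.538, -0.208, 0.0542]
tool_rot: [0.649, 0.76, 0.0, -0.0]
ft_force: [-0.2, 0.2, 0.0]
grip_width: 0.0007
grip_force: 0.0
t 16.8833 pos [ 0.538  -0.208   0.0542] yaw 1.7281 rel 1.844 inS mm [ -38.5 -127.6   54.2] F [-0.2  0.2  0. ] tiltz [-0.  0. -1.]
[0.032, 0.006, 0, np.float64(0.0)]
[0.051, 0.002, 0, np.float64(0.0157)]
[0.069, -0.001, 0, np.float64(0.0314)]
[0.088, -0.001, 0, np.float64(0.0471)]
[0.107, 0.0, 0, np.float64(0.0628)]
[0.125, 0.003, 0, np.float64(0.0785)]
[0.143, 0.008, 0, np.float64(0.0942)]
[0.161, 0.015, 0, np.float64(0.1099)]
[0.178, 0.023, 0, np.float64(0.1256)]
[0.194, 0.033, 0, np.float64(0.1414)]
[0.208, 0.045, 0, np.float64(0.1571)]
[0.222, 0.058, 0, np.float64(0.1728)]
[0.234, 0.072, 0, np.float64(0.1885)]
[0.245, 0.088, 0, np.float64(0.2042)]
[0.254, 0.104, 0, np.float64(0.2199)]
[0.262, 0.121, 0, np.float64(0.2356)]
[0.268, 0.139, 0, np.float64(0.2513)]
[0.272, 0.157, 0, np.float64(0.267)]
[0.274, 0.176, 0, np.float64(0.2827)]
[0.274, 0.195, 0, np.float64(0.2984)]
```

```bash
python3 -m handwheel '[[0.016,0.003,0.01,0],[0.032,0.005,0.01,0],[0.051,0.002,0.01,0.0157],[0.069,-0.001,0.01,0.0314],[0.088,-0.001,0.01,0.0471],[0.107,0,0.01,0.0628],[0.125,0.003,0.01,0.0785],[0.143,0.008,0.01,0.0942],[0.161,0.015,0.01,0.11],[0.178,0.023,0.01,0.1256],[0.194,0.033,0.01,0.1414],[0.208,0.045,0.01,0.157],[0.222,0.058,0.01,0.173],[0.234,0.072,0.01,0.1885],[0.245,0.088,0.01,0.204],[0.254,0.104,0.01,0.22],[0.262,0.121,0.01,0.2356],[0.268,0.139,0.01,0.2513],[0.268,0.139,0.01,0.2513]]'; python3 rel.py
python3 - <<'E'
from h import *
w=wcam();np.save("pics/w7.npy",w["frame"]);crop(w["frame"],0,0,640,480,1,"pics/w7.png",0.6)
print([(d["conf"],d["point"],inS(ray2z(w,[d["point"][::-1]],.050))) for d in vision.look_for("wrist","retainer_pin")])
E
```

```text
time: 18.47
position: [0.5677, -0.1215, 0.0519]
tool_rot: [0.997, 0.074, 0.001, 0.0]
ft_force: [-0.2, 0.1, -0.1]
grip_width: 0.0004
grip_force: 0.0
t 18.4667 pos [ 0.5677 -0.1215  0.0519] yaw 0.1489 rel 0.2648 inS mm [-19.  -38.2  51.9] F [-0.2  0.1 -0.1] tiltz [ 0.002 -0.001 -1.   ]
[(0.62, [251.1, 337.4], array([[  3.2, -42.2]]))]
```

View pics/w7.png

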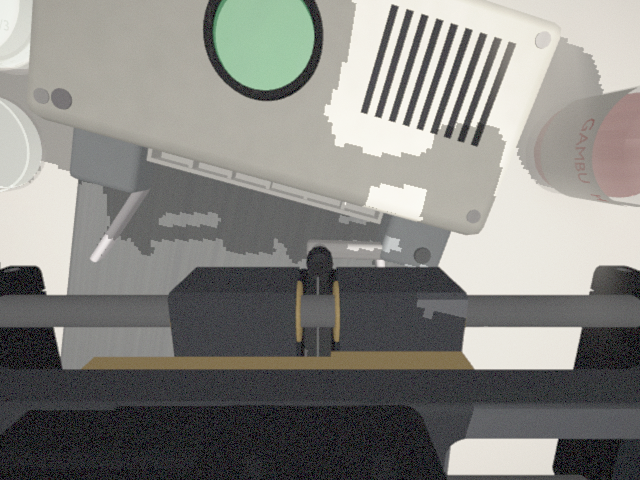

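```bash
python3 -m handwheel '[[0.012,-0.003,0,0.01],[0.024,-0.004,0,0.021],[0.035,-0.005,0,0.032],[0.046,-0.0055,0,0.042],[0.046,-0.0055,0,0.042],[0.046,-0.0055,0,0.042]]'; python3 rel.py; python3 -m handwheel '[[0.003,0,0,0],[0.006,0,0,0],[0.009,0,0,0],[0.012,0,0,0],[0.012,0,0,0],[0.012,0,0,0]]'; python3 rel.py;
```

```text
time: 19.07
position: [0.5797, -0.1185, 0.0511]
tool_rot: [0.998, -0.056, 0.0, 0.0]
ft_force: [-0.1, -0.5, 0.0]
grip_width: 0.0003
grip_force: 0.0
t 19.0667 pos [ 0.5797 -0.1185  0.0511] yaw -0.1113 rel 0.0046 inS mm [ -7.4 -33.8  51.1] F [-0.1 -0.5  0. ] tiltz [ 0. -0. -1.]
time: 19.57
position: [0.5813, -0.1185, 0.0507]
tool_rot: [0.998, -0.057, -0.002, -0.0]
ft_force: [-4.4, -0.8, 4.0]
grip_width: 0.0005
grip_force: 2.6
t 19.5667 pos [ 0.5813 -0.1185  0.0507] yaw -0.1134 rel 0.0026 inS mm [ -5.8 -33.6  50.7] F [-4.4 -0.8  4. ] tiltz [-0.005  0.001 -1.   ]
```

```bash
python3 -m handwheel '[[0.004,0,0,0],[0.008,0,0,0],[0.012,0,0,0],[0.012,0,0,0]]'; python3 rel.py; python3 -m handwheel '[[-0.01,0,0,0],[-0.03,0,0,0],[-0.06,0,0,0],[-0.1,0,0,0],[-0.15,0,0,0],[-0.2,0,-0.06,0],[-0.24,0,-0.14,0],[-0.26,-0.05,-0.22,0],[-0.26,-0.1,-0.3,0],[-0.26,-0.1,-0.3,0],[-0.26,-0.1,-0.3,0]]'; python3 rel.py
python3 - <<'E'
from h import *
w=wcam();crop(w["frame"],160,0,520,260,2.2,"pics/w8.png",0.6)
E
```

```text
time: 19.9
position: [0.5816, -0.1183, 0.0504]
tool_rot: [0.998, -0.056, -0.006, -0.001]
ft_force: [-11.8, -0.4, 7.7]
grip_width: 0.0007
grip_force: 5.3
t 19.9 pos [ 0.5816 -0.1183  0.0504] yaw -0.1126 rel 0.0033 inS mm [ -5.6 -33.4  50.4] F [-11.8  -0.4   7.7] tiltz [-0.012  0.003 -1.   ]
time: 20.82
position: [0.5142, -0.0806, 0.1423]
tool_rot: [0.998, -0.056, 0.002, 0.001]
ft_force: [-0.5, -0.1, 0.5]
grip_width: 0.0009
grip_force: 0.0
t 20.8167 pos [ 0.5142 -0.0806  0.1423] yaw -0.1128 rel 0.0031 inS mm [-76.9  -3.7 142.3] F [-0.5 -0.1  0.5] tiltz [ 0.005 -0.002 -1.   ]
```

View pics/w8.png

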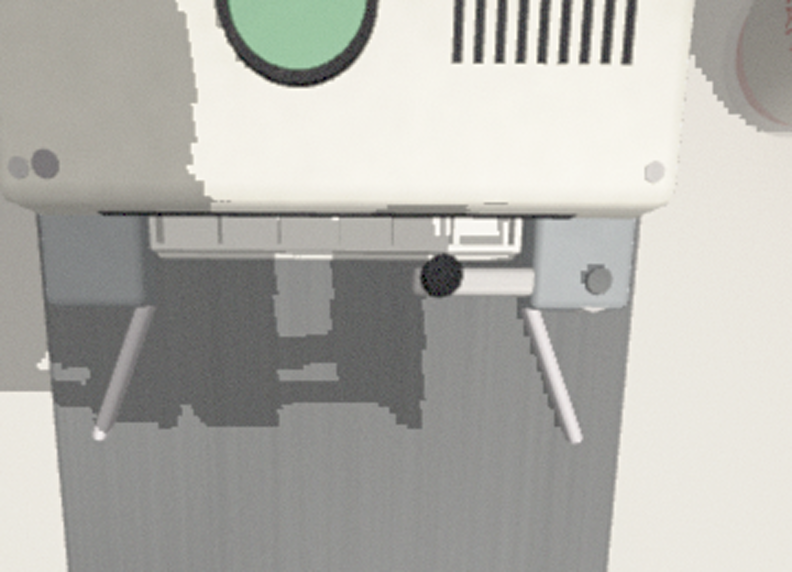

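The picture shows the plate square at the stop. The lever arm lies parallel across the mouth (crop row about 281, pin at 440,275), just behind the plate's rear flange (row about 257).

```bash
python3 -c "
from rig import job; print(job.hand_in())"
```

```text
the job is handed in; nothing more can be done
None
```

I pushed the plate flat along the deck until it was firmly against the back stop (it did not give at 14 N), swung the retainer lever shut against its own stop, and handed the job in at about 21 s with the arm clear and nothing else moved on purpose; the hand-in returned no verdict.

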